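# Refit the pulse knob of the spice grinder and run it

### The job

Get the spice grinder running: push its open drawer fully home until it clicks in, then pick up the black knob from the counter, turn it so its pointed end faces the way the flat of the grinder's D-shaped shaft faces, and push it right down onto the shaft. The grinder runs only while the knob is pressed, so press knob and shaft to the bottom of the spring travel and finish with the gripper still holding it down there. Leave the salt and pepper shakers and the shell-shaped box where they stand.

Things in the scene. Friction and masses are not known exactly. Their poses are not given: they have to be found in the camera images.
- grinder: White table-top spice grinder, 180 x 140 mm, flat deck 80 mm high, does not move. Origin under its centre on the counter; its -x side is the front with the drawer. On the deck, 30 mm in front of the centre, stands the steel D-shaft; 52 mm behind the centre a round jar, 68 mm wide, top 143 mm above the counter. It may be turned up to 0.25 rad from facing the robot.
- drawer_front (a point): Centre of the outer face of the drawer's front panel (124 mm wide, 54 mm high, from 13 to 67 mm above the counter), 40 mm above the counter. Axes as the grinder's: the panel faces -x, pushing it along +x closes it. No protruding handle.
- drawer (a joint): How far the drawer is open, m: 0 fully home, 0.06 fully open; starts 0.03 to 0.05 open. It slides with about 1.2 N; a spring ball detent between 0.015 and 0.005 takes up to about 10 N to pass and then holds it home. The drawer stops hard at 0. When home its panel stands 9 mm proud of the grinder's front.
- shaft_tip (a point): Centre of the top of the upright steel D-shaft (18 mm diameter, a flat 3.5 mm from the axis on its -x side, tip chamfered 3 mm). 26 mm above the deck (106 mm above the counter) when not pressed. It turns stiffly (0.06 N m, stays put); its angle differs from the grinder's by up to 0.5 rad at the start, any angle will do.
- shaft_flat (a point): Middle of the flat of the D-shaft, 3.5 mm from the axis towards -x and 10 mm below the tip; axes as shaft_tip.
- shaft (a joint): How far the D-shaft is pressed down, m: 0 up, 0.006 at the bottom of its travel. Its spring takes about 3.6 N to begin to move and 9 N at the bottom, and lifts it again when let go.
- knob: Black knob, 60 g, standing bore down. Round skirt 45 mm across, 22 mm high; on it a bar grip 16 mm thick (y), x = -27 to 20 mm, its top 48 mm above the underside, sides flat for x > -18 mm. Its -x end is a pointed nose over the skirt's edge. Origin: centre of the underside, z up. Grip the bar across y from above, fingertips just above the skirt.
- knob_bore (a point): Centre of the ceiling of the knob's bore, on its axis 18 mm above the underside; rests on shaft_tip when the knob is fully on. Axes as the knob's. The bore opens below, is 20.4 mm across, with a flat 4.7 mm from the axis on the -x (nose) side: about 1.2 mm of play round the shaft.
- knob_flat (a point): Point inside the knob that meets shaft_flat when the knob is fully on: 3.5 mm from the axis towards -x, 8 mm above the underside.
- salt_shaker: Light salt shaker, 39 mm wide, 70 mm high, bystander. Origin at the centre of its underside.
- pepper_shaker: Dark pepper shaker, 39 mm wide, 70 mm high, bystander. Origin at the centre of its underside.
- shell_box: Shell-shaped pill box, 63 x 60 x 27 mm, bystander. Origin at the centre of its underside.
There are look-alikes about, which are no part of the job. Leave any green or pink look-alike of the knob alone.

How it is judged:
On the way, in this order (a step that is already met when the one before it is completed fails the run):
1. the drawer is home in its detent (value of joint drawer below 0.003 m), for 0.2 s.
2. the knob is fully on the D-shaft, flat to flat (z of knob_bore in the frame of shaft_tip between -0.003 and 0.0025 m and horizontal distance between knob_bore and shaft_tip below 0.003 m and distance between knob_flat and shaft_flat below 0.005 m and angle between knob's own z axis and vertical below 0.12 rad), for 0.2 s.
At the end, for the whole second after the job is handed in: Drawer within 3 mm of home; knob on the shaft: bore ceiling within 2.5 mm of the tip, axes within 3 mm, flats facing (points within 5 mm), upright within 0.12 rad; the gripper bears on the knob (over 2 N) and the shaft stays pressed over 4 of its 6 mm through the last second (all of step 2 and value of joint drawer below 0.003 m and value of joint shaft above 0.004 m and contact force between the fingers and knob above 2 N); the arm keeps its last pose, push and grip.
It fails at once if the salt shaker is shoved (more than 30 mm) or tipped (more than 0.5 rad) (distance of salt_shaker from where it was at the start of the episode above 0.03 m or angle between salt_shaker's own z axis and vertical above 0.5 rad).
It fails at once if the pepper shaker is shoved (more than 30 mm) or tipped (more than 0.5 rad) (distance of pepper_shaker from where it was at the start of the episode above 0.03 m or angle between pepper_shaker's own z axis and vertical above 0.5 rad).
It fails at once if the shell box is shoved (more than 30 mm) or tipped (more than 0.5 rad) (distance of shell_box from where it was at the start of the episode above 0.03 m or angle between shell_box's own z axis and vertical above 0.5 rad).
It also fails if it takes over 53 s, if anything falls off the work surface, if the arm or the gripper's body presses on something with over 40 N, if the wrist force passes 120 N, or if a joint passes its speed limit or range.

### The arm

A 6-joint arm with a two-finger parallel gripper is mounted at the origin on a cart in front of the work surface, level with it; the furniture and walls round the work are solid. World frame = base frame: x ahead of the robot, y to its left, z up, the work surface at z = 0. Lengths are in m, angles in rad, forces in N, time in s.
With the tool pointing down it reaches from about 0.325 to 0.9 m from the base axis. Payload 6.1 kg.
Tool frame: the origin (TCP) lies between the finger pads; the fingertips stand 17 mm ahead of it and the grasp point (between the pads) lies 2 mm behind it; z points along the fingers, y is the direction in which the jaws open and shut (so a half turn about z gives the same grasp; the last joint's range is limited). The gripper opens to 87 mm and grips with 3 to 60 N. Pads are 19 mm wide; open, the fingers measure 117 mm over their backs; the gripper's body (75 mm by 190 mm) begins 51 mm behind the grasp point.
Start: joints at [-1.407, 0.22, 1.526, -0, 1.395, -0.126], TCP at [0.179, -0.599, 0.24] pointing down, gripper open.
Joint ranges: [-2.98, 2.98], [-0.91, 2.08], [0.09, 2.57], [-1.24, 4.39], [0.2, 2.65], [-2.68, 2.68]. Speed limits (rad/s): [2.57, 2.57, 3.01, 3.14, 3.14, 3.14].

### API

Orientations are given as a unit quaternion [w, x, y, z].
In Python, from workcell import bot, claw, telemetry, vision gives the robot as it stands. The module is installed in compiled form; this text tells all that it offers. Calls block until the motion is done:
- bot.goto(position, orientation): joint-space move of the TCP to a pose.
- bot.servo_line(position, frame=None, feed=0.15): straight line of the TCP; frame=None keeps the orientation; feed is the mean speed in m/s.
- bot.move_j(angles): joint-space move.
- claw.command_gripper(opening, newtons=None): opening from 0.0 (shut) to 1.0 (fully open); newtons is the grip in N (None keeps the last); returns when the fingers have stopped.
- bot.wait(seconds).
- bot.ik(position, orientation): joint angles nearest the present ones, or None.
- telemetry.read_state(): the state.
- vision.camera(name): name is "scene" or "side" or "wrist"; returns the picture (400x640x3 uint8, red, green, blue); there is no depth.
- vision.calibration(name): a dict with "intrinsics" (3x3 intrinsics, pixels), "distortion" ([k1, k2, p1, p2, k3] as OpenCV has them; the pictures are not rectified), "extrinsics" (4x4, takes a point from camera to world coordinates); the wrist camera has in their place "tool_from_camera" (4x4, takes a point from camera to tool coordinates, whose origin is the TCP and whose axes are the flange's). Camera axes: x right, y down, z forward; pixel columns grow to the right and rows downward; lengths in m; the calibration is good to about 2 mm. A picture is of the moment at which its call begins: read the wrist's pose just before it. calibration takes no time and is no camera call.
A pose or a line that the arm cannot do raises bot.IKError and nothing moves.
- bot.job_done(): hands the job in, once; it reports no verdict.
The state is a dict: "clock": time; "joints": joint angles; "joint_velocities": joint speeds; "effort": joint torques, N m; "tool_pos": TCP position; "tool_rot": TCP orientation; "wrist_force": force on the tool from outside, world axes, zero at the start; "ft_torque": the same for the moment, N m; "grip_width": opening from 0.0 (shut) to 1.0 (fully open).
Only numpy, scipy, OpenCV 4.12 (cv2) and the standard library are available. Lean on these libraries where they do the work, as an engineer would, in place of code of your own. Each camera call takes 0.05 s, during which the arm holds its last target. There are 200 camera calls.

## Working session

There is one attempt and no reset: what is moved stays moved. The work goes in short steps, each a Python script; the robot and the scene stay as the last script left them, time stands still between calls to the robot, and variables do not carry over. Pictures are saved under pics/ and viewed, on a budget of 10 in all, crops included, one or two more only if the job needs it, and the job is handed in when it is done.

```bash
mkdir -p pics; cat > h.py <<'E'
import numpy as np, cv2
from workcell import bot, claw, telemetry, vision
from scipy.spatial.transform import Rotation as R
def cam(n):
    c=vision.calibration(n); K=np.array(c["intrinsics"]); D=np.array(c["distortion"])
    if n=="wrist":
        s=telemetry.read_state(); q=s["tool_rot"]; T=np.eye(4); T[:3,:3]=R.from_quat([q[1],q[2],q[3],q[0]]).as_matrix(); T[:3,3]=s["tool_pos"]
        E=T@np.array(c["tool_from_camera"])
    else: E=np.array(c["extrinsics"])
    return K,D,E
def px2w(C,uv,z):
    K,D,E=C; p=cv2.undistortPoints(np.array(uv,float).reshape(-1,1,2),K,D).reshape(-1,2)
    d=np.c_[p,np.ones(len(p))]@E[:3,:3].T; o=E[:3,3]; return o+d*((np.asarray(z,float)-o[2])/d[:,2])[:,None]
def w2px(C,P):
    K,D,E=C; I=np.linalg.inv(E); return cv2.projectPoints(np.array(P,float).reshape(-1,1,3),cv2.Rodrigues(I[:3,:3])[0],I[:3,3],K,D)[0].reshape(-1,2)
def save(im,name,crop=None,s=1):
    if crop: x0,y0,x1,y1=crop; im=im[y0:y1,x0:x1]
    cv2.imwrite("pics/"+name,cv2.resize(im[...,::-1],None,fx=s,fy=s,interpolation=cv2.INTER_CUBIC))
def down(yaw): # tool z down, tool y axis at world angle yaw
    y=np.array([np.cos(yaw),np.sin(yaw),0]); z=np.array([0,0,-1.]); x=np.cross(y,z)
    q=R.from_matrix(np.c_[x,y,z]).as_quat(); return [q[3],q[0],q[1],q[2]]
E
python3 - <<'E'
from h import *
for n in("scene","side"):
    im=vision.camera(n); np.save(n+"0.npy",im); save(im,n+"0.png",s=1.25)
    print(n,np.round(cam(n)[2],3).tolist())
s=telemetry.read_state();print(s["tool_rot"],s["clock"],np.round(vision.calibration("wrist")["tool_from_camera"],3).tolist())
E
```

```text
scene [[-0.799, -0.401, 0.448, 0.13], [-0.601, 0.551, -0.579, 0.537], [-0.014, -0.732, -0.681, 0.79], [0.0, 0.0, 0.0, 1.0]]
side [[0.954, -0.153, 0.257, 0.299], [-0.299, -0.48, 0.825, -0.99], [-0.003, -0.864, -0.504, 0.681], [0.0, 0.0, 0.0, 1.0]]
[-8.70235491e-04  9.89519262e-01  1.44398309e-01 -2.66673664e-05] 0.1 [[-0.0, -0.968, -0.252, 0.068], [1.0, -0.0, -0.001, -0.001], [0.0, -0.252, 0.968, -0.146], [0.0, 0.0, 0.0, 1.0]]
```

View pics/scene0.png

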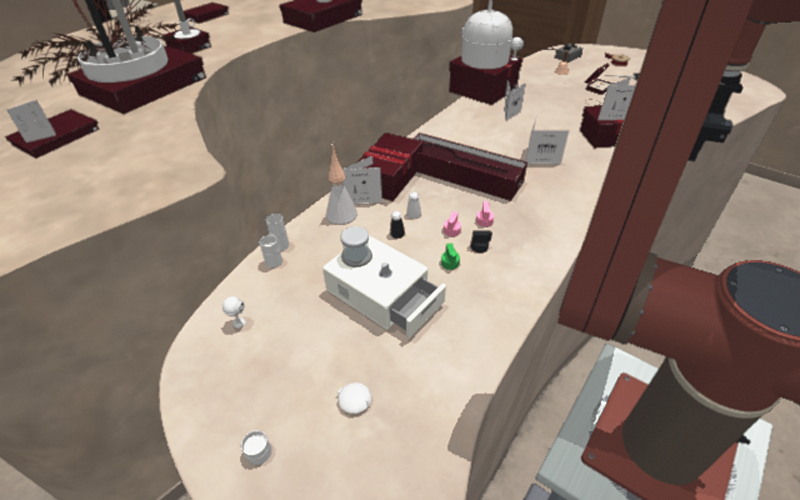

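View pics/side0.png

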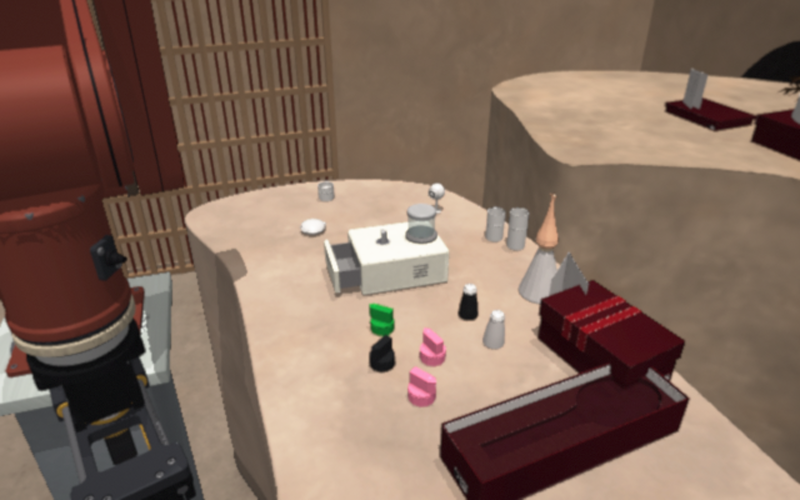

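The scene shows the grinder at (378,285) with its drawer open to the lower right. The black knob is at scene (481,240) / side (382,353). Things that could be mistaken for it are the green knob at (451,256), the pink ones at (453,225) and (485,213), and the black pepper shaker at (397,224). I choose the all-black one at (481,240) and check it in a close crop.

```bash
python3 - <<'E'
from h import *
a=np.load("scene0.npy")[150:275,250:410]; b=np.load("side0.npy")[170:305,240:400]
f=lambda i:cv2.resize(i,None,fx=5,fy=4 if 0 else 5,interpolation=cv2.INTER_CUBIC)
save(np.load("scene0.npy"),"c1.png",(250,160,410,270),5)
save(np.load("side0.npy"),"c2.png",(250,155,410,275),5)
C=cam("side"); S=cam("scene")
print(px2w(C,[(382/1.25,368/1.25)],[0.0]),px2w(S,[(481/1.25,248/1.25)],[0]))
E
```

```text
[[ 0.49792132 -0.26431574  0.        ]] [[ 4.93261188e-01 -2.54675953e-01  1.11022302e-16]]
```

View pics/c1.png

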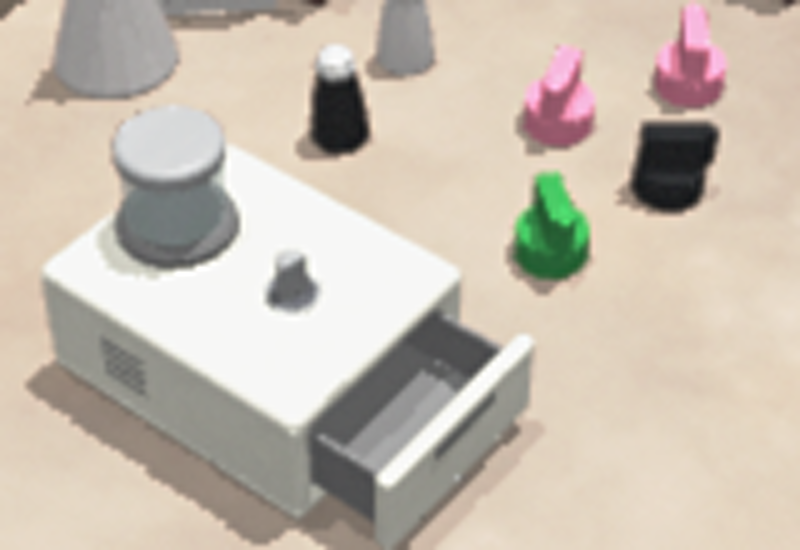

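View pics/c2.png

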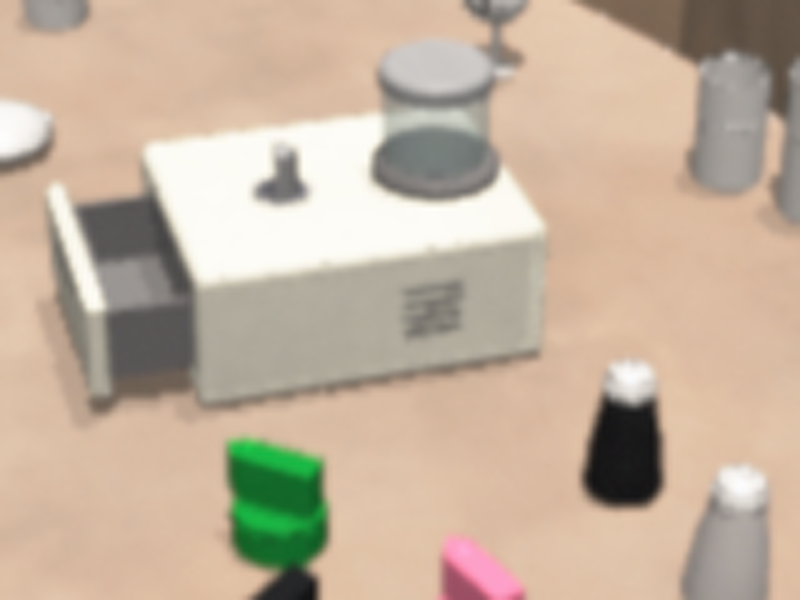

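Both crops confirm the choice: the black knob is at c1 (675,165) and has a bar and a skirt. The pepper shaker has a white cap. Next I fit the grinder from the deck corners.

```bash
python3 - <<'E'
from h import *
C=cam("side"); S=cam("scene")
a=lambda l:[(250+x/5,155+y/5) for x,y in l]; b=lambda l:[(250+x/5,160+y/5) for x,y in l]
A=px2w(C,a([(200,283),(545,232),(145,150)]),[.08]*3); B=px2w(S,b([(460,275),(295,430),(45,272)]),[.08]*3)
print(A.round(4),B.round(4),sep="\n")
# rows: FR,BR,FL / FR,FL,BL
for P,L in((A,[(-.09,-.07),(.09,-.07),(-.09,.07)]),(B,[(-.09,-.07),(-.09,.07),(.09,.07)])):
    L=np.array(L); P=P[:,:2]; H=(L-L.mean(0)).T@(P-P.mean(0)); th=np.arctan2(H[0,1]-H[1,0],H[0,0]+H[1,1])
    r=np.array([[np.cos(th),-np.sin(th)],[np.sin(th),np.cos(th)]]); t=P.mean(0)-r@L.mean(0); print("grinder",t,th,(P-L@r.T-t).round(4).tolist())
print("drawer panel top z.067 side: near, far",px2w(C,a([(92,308),(52,190)]),[.067]*2).round(4),"scene",px2w(S,b([(533,342),(380,480)]),[.067]*2).round(4))
print("tip",px2w(C,a([(285,152)]),[.106]),px2w(S,b([(291,257)]),[.106]))
E
```

```text
[[ 0.5194 -0.0602  0.08  ]
 [ 0.6946 -0.0662  0.08  ]
 [ 0.5247  0.0763  0.08  ]]
[[ 0.5152 -0.0519  0.08  ]
 [ 0.5197  0.0831  0.08  ]
 [ 0.6943  0.0763  0.08  ]]
grinder [0.61035793 0.00554834] -0.036282007362439146 [[0.0015, 0.001], [-0.0032, 0.0015], [0.0017, -0.0025]]
grinder [0.60548168 0.01139179] -0.03837456387804186 [[0.0023, 0.0033], [0.0015, -0.0017], [-0.0038, -0.0016]]
drawer panel top z.067 side: near, far [[ 0.4689 -0.0461  0.067 ]
 [ 0.4731  0.072   0.067 ]] scene [[ 0.464  -0.0447  0.067 ]
 [ 0.4742  0.0751  0.067 ]]
tip [[0.58171421 0.00662129 0.106     ]] [[0.57861634 0.01025199 0.106     ]]
```

```bash
python3 - <<'E'
from h import *
th=-.037; q=down(-np.pi/2)
bot.goto([.49,-.26,.23],q); bot.wait(.2)
C=cam("wrist"); im=vision.camera("wrist"); import pickle; pickle.dump((C,im),open("k1.pkl","wb")); save(im,"k1.png",s=1.25)
claw.command_gripper(0.0,20)
g=np.array([.608,.0085]); r=np.array([[np.cos(th),-np.sin(th)],[np.sin(th),np.cos(th)]])
qq=down(-np.pi/2+th); W=lambda x,z:[*(g+r@[x,0]),z]
bot.goto(W(-.19,.2),qq); bot.servo_line(W(-.19,.06),feed=.2); bot.wait(.1)
f0=np.array(telemetry.read_state()["wrist_force"]); 
bot.servo_line(W(-.15,.06),feed=.08)
x=-.15;log=[]
while x<-.09:
    x+=.003; bot.servo_line(W(x,.06),feed=.04); f=telemetry.read_state()["wrist_force"]-f0; log.append((round(x,3),round(float(f[0]),1)))
    if f[0]<-20: break
print(log)
bot.wait(.3); s=telemetry.read_state(); print(s["tool_pos"],s["wrist_force"]-f0,s["clock"])
E
```

```text
[(-0.147, 0.1), (-0.144, 0.5), (-0.141, 0.6), (-0.138, -0.1), (-0.135, 0.6), (-0.132, 0.7), (-0.129, 0.4), (-0.126, -0.5), (-0.123, 0.2), (-0.12, -3.2), (-0.117, -0.1), (-0.114, 0.5), (-0.111, 0.7), (-0.108, 0.3), (-0.105, -11.1), (-0.102, -20.0)]
[0.5003122  0.01269508 0.05870006] [-19.66430824  -1.52868651  14.71459664] 10.5667
```

View pics/k1.png

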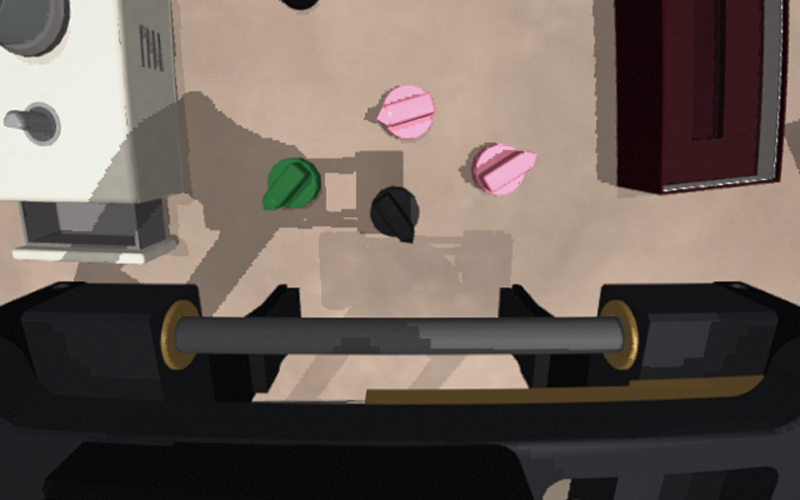

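The wrist view shows the black knob at (394,212) with its nose towards (410,240), i.e. back towards the robot and slightly right. The drawer push passed the detent (3 N bump) and then hit a hard stop at the expected place. I back off and look at the shaft and drawer.

```bash
python3 - <<'E'
from h import *
import pickle
p=telemetry.read_state()["tool_pos"]
bot.servo_line([p[0]-.03,p[1],p[2]],feed=.15); bot.servo_line([p[0]-.03,p[1],.26],feed=.3)
claw.command_gripper(1.0,20)
bot.goto([.555,.0085,.28],down(-np.pi/2)); bot.wait(.2)
C=cam("wrist"); im=vision.camera("wrist"); pickle.dump((C,im),open("s1.pkl","wb"))
C1,k=pickle.load(open("k1.pkl","rb"))
print(w2px(C,[[.58,.0085,.106]]),telemetry.read_state()["clock"])
u,v=w2px(C,[[.58,.0085,.106]])[0].astype(int); 
print("shaft crop origin",u-25,v-25)
a=cv2.resize(im[v-25:v+25,u-25:u+25],(390,390),interpolation=cv2.INTER_CUBIC); b=cv2.resize(k[145:195,290:340],(390,390),interpolation=cv2.INTER_CUBIC)
save(np.hstack([a,b]),"z1.png"); save(im,"s1.png")
E
```

```text
[[319.97509686 159.83846302]] 13.9917
shaft crop origin 294 134
```

View pics/z1.png

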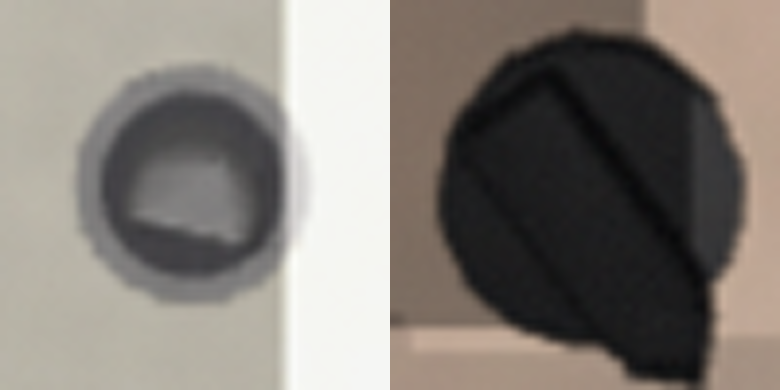

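View pics/s1.png

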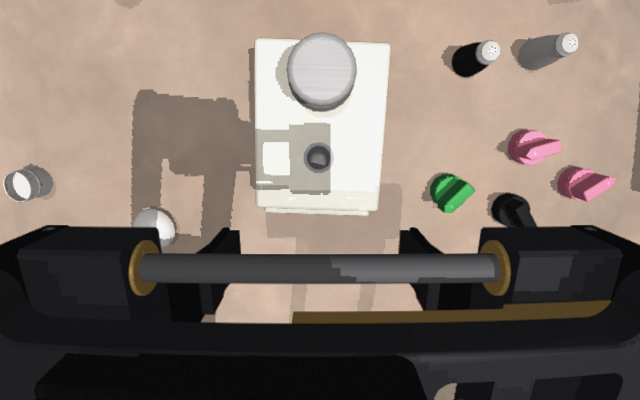

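The shaft crop shows the top face with its flat edge from (130,220) to (243,243), facing the robot; the shaft circle is centred at (192,183). In the knob crop the skirt circle is centred at (591,188), with the nose tip at (700,375). The full picture shows the drawer panel home.

```bash
python3 - <<'E'
from h import *
import pickle
S,_=pickle.load(open("s1.pkl","rb")); K,_=pickle.load(open("k1.pkl","rb"))
m=7.8; s=lambda l:[(294+x/m-.44,134+y/m-.44) for x,y in l]; k=lambda l:[(290+(x-390)/m-.44,145+y/m-.44) for x,y in l]
ch=px2w(S,s([(130,220),(243,243)]),[.106]*2); d=ch[0]-ch[1]; print("chord",ch.round(4),np.linalg.norm(d))
n=np.array([-d[1],d[0]]); n*=-np.sign(n[0])/np.linalg.norm(n); print("flat dir",np.arctan2(n[1],n[0]), "axis from chord",ch.mean(0)[:2]-n*.0035)
e=px2w(S,s([(192,183),(101,183),(283,183)]),[.103]*3); print("ring@.103",e.round(4))
# top of 'dark ring' / collar
e=px2w(S,s([(193,184),(78,184),(308,184)]),[.082]*3); print("collar@.082",e.round(4))
# panel edges: front panel top, pixels in s1.png ; deck front edge
c=px2w(K,k([(591,188),(438,188),(745,188)]),[.022]*3); print("skirt",c.round(4))
b=px2w(K,k([(548,75),(705,275),(470,165),(610,335),(465,140),(700,375)]),[.048]*6).round(4); print(b)
for i,j in((0,1),(2,3)): v=b[j]-b[i]; print("edge ang",np.arctan2(v[1],v[0]))
mid=(b[0]+b[4])/2; v=b[5]-mid; print("back mid->nose",np.arctan2(v[1],v[0]),np.linalg.norm(v), "axis",mid+v*20/47)
f=px2w(S,[(266,208),(368,212),(257,206),(377,209)],[.067,.067,.08,.08]); print("panel,deck front",f.round(4))
E
```

```text
chord [[0.5781 0.0183 0.106 ]
 [0.5751 0.0037 0.106 ]] 0.014910204184474007
flat dir 2.939341774247198 axis from chord [0.57998938 0.01031469]
ring@.103 [[ 0.5825  0.0103  0.103 ]
 [ 0.5825  0.0221  0.103 ]
 [ 0.5825 -0.0015  0.103 ]]
collar@.082 [[ 0.5797  0.0103  0.082 ]
 [ 0.5798  0.0262  0.082 ]
 [ 0.5797 -0.0056  0.082 ]]
skirt [[ 0.5013 -0.2559  0.022 ]
 [ 0.5013 -0.2339  0.022 ]
 [ 0.5012 -0.278   0.022 ]]
[[ 0.5205 -0.2506  0.048 ]
 [ 0.4936 -0.2715  0.048 ]
 [ 0.5085 -0.2401  0.048 ]
 [ 0.4854 -0.2587  0.048 ]
 [ 0.5119 -0.2395  0.048 ]
 [ 0.4798 -0.2709  0.048 ]]
edge ang -2.481064417752295
edge ang -2.4636921642179987
back mid->nose -2.524077179802808 0.0446450725164603 axis [ 0.50071064 -0.25605     0.048     ]
panel,deck front [[ 0.5183  0.0718  0.067 ]
 [ 0.5133 -0.0482  0.067 ]
 [ 0.5244  0.0797  0.08  ]
 [ 0.5208 -0.0562  0.08  ]]
```

```bash
python3 - <<'E'
from h import *
import pickle
gy=-2.475+np.pi/2; py=gy+(2.94-2*np.pi+2.475); print(gy,py)
claw.command_gripper(0.55,40)
bot.goto([.501,-.256,.13],down(gy)); bot.servo_line([.501,-.256,.043],feed=.12); bot.wait(.1)
print(telemetry.read_state()["tool_pos"])
claw.command_gripper(0.0,40); s=telemetry.read_state(); print("width",s["grip_width"]*87,s["wrist_force"])
bot.servo_line([.501,-.256,.2],feed=.2); print("w",telemetry.read_state()["grip_width"]*87)
bot.goto([.5798,.0103,.2],down(py)); bot.servo_line([.5798,.0103,.158],feed=.1); bot.wait(.2)
s=telemetry.read_state(); print(s["tool_pos"],s["wrist_force"],s["clock"])
im=vision.camera("wrist"); side=vision.camera("side"); C=cam("side"); u,v=w2px(C,[[.58,.01,.11]])[0].astype(int); print(u,v)
a=cv2.resize(im,(640,400))[100:400,120:520]; b=cv2.resize(side[v-37:v+38,u-50:u+50],(400,300),interpolation=cv2.INTER_CUBIC)
save(np.hstack([a,b]),"p1.png")
E
```

```text
-0.9042036732051035 -1.7723889803846897
[ 0.50188266 -0.2565188   0.0442054 ]
width 15.384073695764089 [-0.18396323  0.06707145 -0.21514175]
w 15.711185194844262
[0.58046404 0.0101764  0.15899893] [ 0.09148762 -0.49656101 -0.37719179] 20.6667
305 183
```

View pics/p1.png

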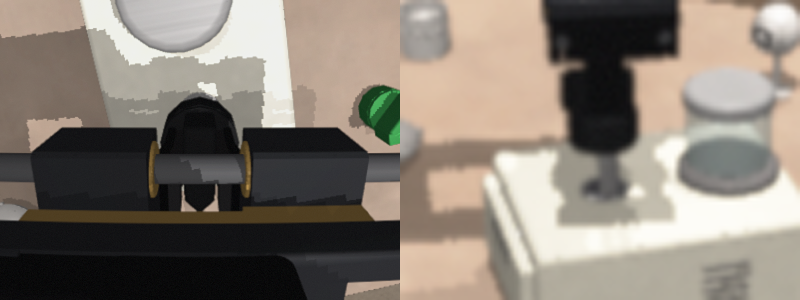

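The knob is held (about 15.7 mm grip) with its nose towards the robot. In the side view it sits straight over the shaft, knob and shaft both at x≈603, and the drawer is shut. Descending now with a force guard.

```bash
python3 - <<'E'
from h import *
f0=np.array(telemetry.read_state()["wrist_force"]); z=.156; log=[]
while z>.118:
    z-=.002; bot.servo_line([.5798,.0103,z],feed=.05); s=telemetry.read_state(); f=s["wrist_force"]-f0
    log.append([round(z,3),round(s["tool_pos"][2],4),*np.round(f,1).tolist()])
    if f[2]>8 and z>.131 or f[2]>22 or np.hypot(f[0],f[1])>15: break
print(*log,sep="\n"); print(s["tool_pos"],s["ft_torque"],s["clock"],s["grip_width"]*87)
E
```

```text
[0.154, np.float64(0.1536), -0.5, -0.1, -0.0]
[0.152, np.float64(0.1517), 0.6, -1.1, 0.4]
[0.15, np.float64(0.1498), -0.5, 0.2, -0.9]
[0.148, np.float64(0.1478), -0.6, -1.3, -1.0]
[0.146, np.float64(0.1459), -0.4, -0.9, -0.6]
[0.144, np.float64(0.1439), -0.2, -0.4, 0.7]
[0.142, np.float64(0.1419), -0.2, -1.4, -0.7]
[0.14, np.float64(0.1399), -0.2, -1.1, -1.4]
[0.138, np.float64(0.1379), 0.0, -1.4, -1.4]
[0.136, np.float64(0.1359), 0.3, -0.6, -0.6]
[0.134, np.float64(0.1339), 0.4, -0.8, -0.7]
[0.132, np.float64(0.1319), 1.0, -1.1, -1.3]
[0.13, np.float64(0.1305), 0.2, -0.5, 2.4]
[0.128, np.float64(0.1284), -0.7, -1.0, 4.9]
[0.126, np.float64(0.1265), -0.7, -1.3, 6.0]
[0.124, np.float64(0.1249), -2.1, 0.1, 8.6]
[0.122, np.float64(0.1247), -6.5, -0.2, 18.1]
[0.12, np.float64(0.1245), -11.3, 0.1, 29.0]
[0.58065706 0.01028178 0.12447362] [ 0.13016628  2.11672254 -0.02504443] 25.2667 15.689672873704687
```

```bash
python3 - <<'E'
from h import *
bot.servo_line([.5798,.0103,.122],feed=.05); bot.wait(1.0); s=telemetry.read_state(); print(s["tool_pos"],s["wrist_force"],s["grip_width"]*87,s["clock"])
a=vision.camera("side"); b=vision.camera("scene"); 
f=lambda i,n:(lambda p:cv2.resize(i[p[1]-45:p[1]+45,p[0]-45:p[0]+45],(400,400),interpolation=cv2.INTER_CUBIC))(w2px(cam(n),[[.56,.01,.09]])[0].astype(int))
save(np.hstack([f(a,"side"),f(b,"scene")]),"f1.png")
E
```

```text
[0.58063645 0.01024455 0.12469885] [-4.68594566  0.19674242 16.85588616] 15.99642959828289 26.5167
```

View pics/f1.png

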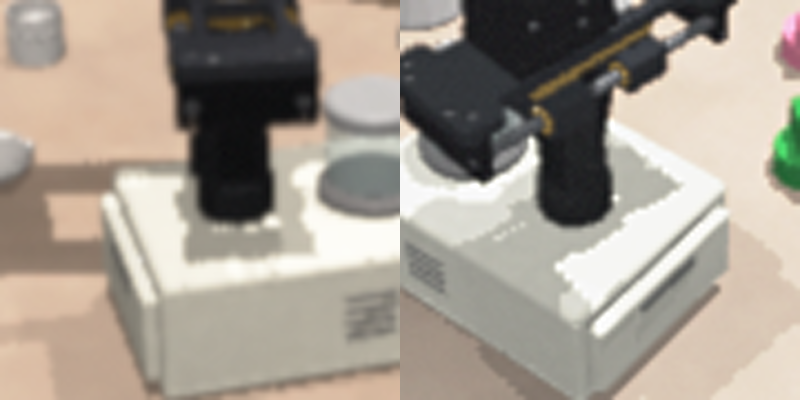

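The knob's skirt sits right down on the deck (side crop (235,205), scene crop (575,205)) and the drawer panel is flush at home in both views. Handing in.

```bash
python3 -c "
from h import *
bot.job_done(); s=telemetry.read_state(); print(s['tool_pos'],s['wrist_force'],s['clock'])"
```

```text
the job is handed in; nothing more can be done
the job is handed in; nothing more can be done
```

The job is handed in. By my checks the drawer is home and the knob is on the shaft, held down at the bottom of its travel.

- **Drawer:** I pushed it past its detent (about 3 N in my samples) to the hard stop at about 20 N. The later pictures show it home.
- **Knob:** I gripped the black knob at about 15.7 mm, turned its nose to the flat's direction, and lowered it. It went over the shaft with almost no force. From there the spring rose to about 9 N over roughly 6 mm, and then it hit a hard stop.
- **Last check before handing in:** the gripper was still holding the knob and pressing with about 17 N at 26.5 s. The TCP was at z = 0.1247 m, where the hard stop was felt. The final crop shows the knob's skirt down on the deck.
- **Bystanders:** I did not approach the shakers, the shell box or the look-alike knobs. I did not check afterwards that they were unmoved.

No check failed. The scene and side cameras differed by about 5 mm on the grinder's position, so I used the wrist camera for the knob and shaft. The system gave no verdict.

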